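# Level the measuring stage and bed the spirit level

## Task

Pick the blue spirit level up from its wooden rest, gripping it gently (its vial is glass: use under about 40 N), stand it lengthwise between the white marks on the dark stone plate and let go of it. Then turn the red levelling-foot knob at the end of the plate until the bubble is centred between its black lines. Finally press the level straight down on the plate until the stage has sunk about half of its 8 mm travel on its rubber mounts, and finish while holding it pressed there, neither lifting off nor pushing to the bottom, with the bubble still centred; leave the other things on the table where they are.

Things in the scene. Friction and masses are not known exactly. Their poses are not given: they have to be found in the camera images.
- level: Spirit level: blue bar 150 mm long (y axis), 34 wide (x), 36 high, 0.35 kg; origin at the centre of its flat underside, z up. Grip it across the width near its middle, gently (under 40 N). Mid-top: black rubber press pad, 28 mm (y) by 30, its top 42 mm above the underside. Green vial in the top, 45 mm from the middle towards +y: pale bubble 16 mm long, black lines 21 mm apart.
- vial (a point): The middle of the vial, halfway between its two black lines, on top of the level: 45 mm towards +y from the level's middle, 38 mm above its underside; axes as the level's.
- bubble_mid (a point): The middle of the bubble, on top of the level. It is centred when it coincides with vial; it moves along the level's y axis up to 16 mm either way, towards the higher end, 5 mm for every 0.01 rad of tilt, and settles in about 0.7 s.
- rest: Flat wooden rest, 180 mm long (its y axis) by 70 by 8 mm high, fixed to the table; origin at the centre of the underside. The level starts on its top, lying nearly along it.
- seat (a point): Middle of the level's place, on the top face of the dark stone plate (100 mm in x, 165 in y), about 74 mm above the table. Y runs along the plate; the level's y goes along it, either way round. Four white lines flank its corners, 4 mm off its sides. The plate is hinged at its +y end; the levelling foot carries the -y end, which starts too low. The foot plate below is 150 by 270 mm, fixed.
- foot_knob: Knob of the levelling foot, 110 mm from the seat along its -y, axis vertical: black disc 48 mm across, 12 high, and on it a red grip bar 50 mm long (x axis), 14 thick (y), 12 to 38 mm above the origin (centre of the disc's underside). Clockwise from above raises the plate's -y end: 1 rad tilts it 0.015 rad (bubble 7.5 mm). It stays where left; 0.8 to 1.4 rad clockwise is needed.
- plate: The dark stone plate itself, 20 mm thick; origin on its hinge axis at the middle of its +y end, 20 mm below the top face and 72 mm along y from seat.
- sink (a joint): How far the whole stage (plate, knob and level) has sunk on its rubber mounts, in m: 0 up to 0.008 at the stop. It rests at 0, begins to sink at about 1 N of push and then sinks 1 mm for every 3 N.
- ring_gauge: Bystander, to be left where it is: steel ring, 70 mm across, 20 high; origin at its underside.
- v_block: Bystander, to be left where it is: dark steel V-block, 50 by 60 by 40 mm high; origin at its underside.
- white_block: Bystander, to be left where it is: white ceramic block, 30 by 50 by 30 mm high; origin at its underside.
- ref_sphere: Bystander, to be left where it is: white ball on a thin post on a 60 mm round foot, 77 mm high; origin at its underside.
- screwdriver: Bystander, to be left where it is: screwdriver lying on the table; origin at its underside.
- jar: Bystander, to be left where it is: small jar, 50 mm across, 70 high; origin at its underside.
Things that resemble listed ones, but are neither listed nor needed, are in the scene too. What is meant by the level is not turquoise, and is the larger of those in its own colour.

How it is judged:
By the outcome, as a careful person would: the job done as asked, in the order asked, and still so for the second after the job is handed in, while the arm keeps its last pose, push and grip.
It also fails if it takes over 67 s, if anything falls off the work surface, if the arm or the gripper's body presses on something with over 40 N, if the wrist force passes 120 N, or if a joint passes its speed limit or range.

## Robot

A 7-joint arm with a two-finger parallel gripper is mounted at the origin on the work surface. World frame = base frame: x ahead of the robot, y to its left, z up, the work surface at z = 0. Lengths are in m, angles in rad, forces in N, time in s.
With the tool pointing down it reaches from about 0.4 to 0.9 m from the base axis. Payload 5.6 kg.
Tool frame: the origin (TCP) lies where the fingers leave the gripper's body, on its centre line; the fingertips stand 88 mm ahead of it and the grasp point (between the pads) lies 69 mm ahead of it; x points along the fingers, z is the direction in which the jaws open and shut, and the axes are right-handed (so a half turn about x gives the same grasp; the last joint's range is limited). The gripper opens to 92 mm and grips with 3 to 60 N. Pads are 20 mm wide; open, the fingers measure 128 mm over their backs; the gripper's body (75 mm by 189 mm) begins 69 mm behind the grasp point.
Start: joints at [-1.271, 0.468, -0.012, 1.603, 0.006, 1.071, -0.056], TCP at [0.219, 0.612, 0.303] pointing down, gripper open.
Joint ranges: [-2.53, 2.53], [-0.31, 2.02], [-1.57, 1.55], [0.28, 2.44], [-1.29, 4.43], [0.15, 1.84], [-2.92, 2.92]. Speed limits (rad/s): [2.57, 2.57, 3.14, 3.14, 3.14, 3.14, 3.14].

## Interface

Orientations are given as [roll, pitch, yaw] about the fixed x, y, z axes, in that order (R = Rz(yaw) Ry(pitch) Rx(roll)).
In Python, from workcell import arm gives the robot as it stands. The module is installed in compiled form; this text tells all that it offers. Calls block until the motion is done:
- arm.movep(position, orientation): joint-space move of the TCP to a pose.
- arm.servo_line(position, rotation=None, feed=0.15, force_limit=None): straight line of the TCP; rotation=None keeps the orientation; feed is the mean speed in m/s. With force_limit (N) it stops when the force on the tool has changed by that much, and returns True; else False.
- arm.set_joints(angles): joint-space move.
- arm.ungrasp() and arm.close(squeeze=None): open the fingers fully, or close them until they stop; squeeze is the grip in N (None keeps the last).
- arm.dwell(seconds).
- arm.ik(position, orientation): joint angles nearest the present ones, or None.
- arm.snapshot(name): name is "side" or "top" or "wrist"; returns a dict with "img" (420x560x3 uint8, red, green, blue), "mtx" (3x3 intrinsics, pixels), "extrinsics" (4x4, takes a point from world to camera coordinates); the wrist camera has in their place "T_tool_cam" (4x4, takes a point from camera to tool coordinates, whose origin is the TCP and whose axes are the tool frame's). Camera axes: x right, y up, looking along -z (the intrinsics and any distortion apply to the point x, -y, -z); pixel columns grow to the right and rows downward; lengths in m; the calibration is good to about 2 mm. A picture is of the moment at which its call begins: read the wrist's pose just before it. There is no depth.
A pose or a line that the arm cannot do raises arm.IKError and nothing moves.
- arm.close_job(): hands the job in, once; it reports no verdict.
Readings, each from a call of its own:
- arm.read_time_s(): time.
- arm.read_joints(): joint angles.
- arm.read_qvel(): joint speeds.
- arm.read_tau(): joint torques, N m.
- arm.read_tcp_pos(): TCP position.
- arm.read_ee_rot(): TCP orientation.
- arm.read_force(): force on the tool from outside, world axes, zero at the start.
- arm.read_wrist_torque(): the same for the moment, N m.
- arm.read_gripper_width(): finger opening in m.
Only numpy, scipy, OpenCV 4.12 (cv2) and the standard library are available. Lean on these libraries where they do the work, as an engineer would, in place of code of your own. Each camera call takes 0.05 s, during which the arm holds its last target.

## Working session

There is one attempt and no reset: what is moved stays moved. The work goes in short steps, each a Python script; the robot and the scene stay as the last script left them, time stands still between calls to the robot, and variables do not carry over. Pictures are saved under pics/ and viewed, and the job is handed in when it is done.

```bash
mkdir -p pics; ls; python3 - <<'E'
from workcell import arm
import cv2,numpy as np
for n in ["side","top","wrist"]:
    p=arm.read_tcp_pos();r=arm.read_ee_rot()
    s=arm.snapshot(n)
    cv2.imwrite(f"pics/{n}0.png",s["img"][:,:,::-1])
    print(n,{k:np.round(v,4).tolist() for k,v in s.items() if k!="img"},p,r)
print(arm.read_time_s(),arm.read_gripper_width(),arm.read_force())
E
```

```text
pics
side {'mtx': [[404.7756, 0.0, 275.8735], [0.0, 404.7756, 210.6183], [0.0, 0.0, 1.0]], 'extrinsics': [[0.8164, -0.5774, 0.0045, -0.4199], [0.3269, 0.4687, 0.8206, -0.2439], [-0.4759, -0.6685, 0.5714, -1.0452], [0.0, 0.0, 0.0, 1.0]]} [0.21839092 0.6117546  0.30173636] [-3.07184571  1.56901919 -1.84392795]
top {'mtx': [[385.6343, 0.0, 281.7362], [0.0, 385.6343, 205.5703], [0.0, 0.0, 1.0]], 'extrinsics': [[0.0062, -1.0, -0.0051, 0.022], [0.9967, 0.0057, 0.0812, -0.5469], [-0.0811, -0.0056, 0.9967, -1.0927], [0.0, 0.0, 0.0, 1.0]]} [0.21839188 0.61175414 0.30177346] [-3.06672816  1.56907069 -1.83878434]
wrist {'mtx': [[308.3275, 0.0, 275.9551], [0.0, 308.3275, 207.057], [0.0, 0.0, 1.0]], 'T_tool_cam': [[-0.0004, 0.2442, -0.9697, -0.0821], [-0.0003, 0.9697, 0.2442, 0.0694], [1.0, 0.0004, -0.0003, -0.0004], [0.0, 0.0, 0.0, 1.0]]} [0.21839682 0.61180404 0.30184416] [-3.07355122  1.56919797 -1.84564842]
0.15 0.09186386381367065 [-0.10618118  0.11379002  0.16037586]
```

View pics/side0.png

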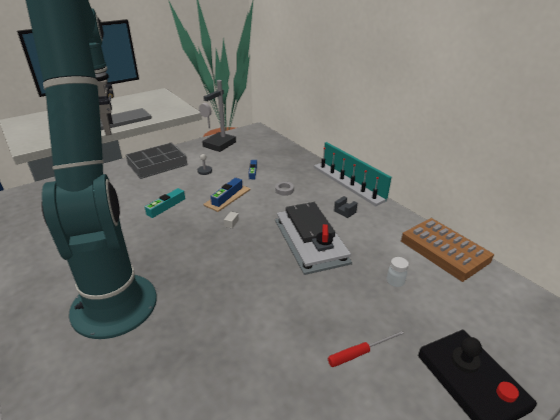

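View pics/top0.png

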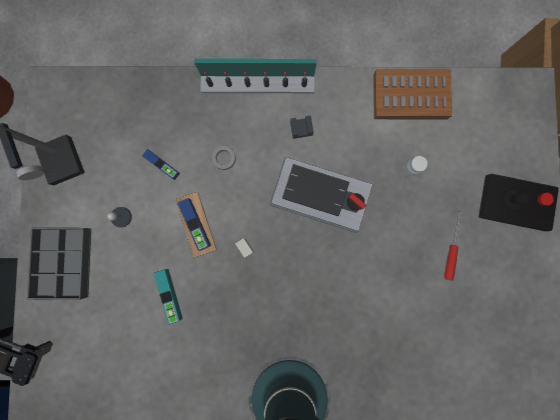

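View pics/wrist0.png

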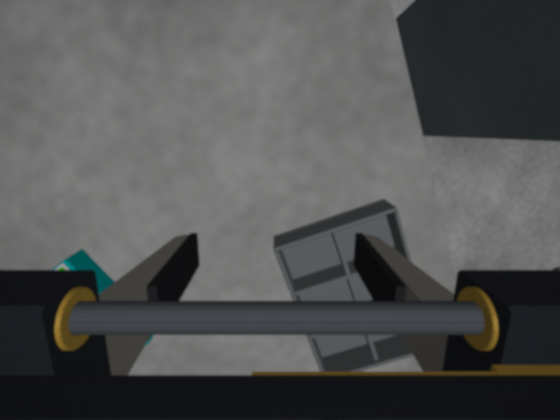

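```bash
cat > h.py <<'E'
from workcell import arm
import cv2,numpy as np
from scipy.spatial.transform import Rotation as R
def tool():
    T=np.eye(4);T[:3,3]=arm.read_tcp_pos();T[:3,:3]=R.from_euler('xyz',arm.read_ee_rot()).as_matrix();return T
def snap(n,save=None):
    T=tool() if n=="wrist" else None
    s=arm.snapshot(n); s["Twc"]=T@s["T_tool_cam"] if n=="wrist" else np.linalg.inv(s["extrinsics"])
    if save: cv2.imwrite(f"pics/{save}.png",s["img"][:,:,::-1]); np.savez(f"pics/{save}.npz",**s)
    return s
def ray(s,uv,z):
    uv=np.atleast_2d(np.float64(uv));K=s["mtx"];T=s["Twc"]
    d=np.c_[(uv[:,0]-K[0,2])/K[0,0],-(uv[:,1]-K[1,2])/K[1,1],-np.ones(len(uv))]@T[:3,:3].T
    o=T[:3,3];return o+d*((z-o[2])/d[:,2])[:,None]
def proj(s,p):
    p=np.atleast_2d(p);c=(p-s["Twc"][:3,3])@s["Twc"][:3,:3]
    K=s["mtx"];return np.c_[K[0,0]*c[:,0]/-c[:,2]+K[0,2],K[1,1]*-c[:,1]/-c[:,2]+K[1,2]]
def down(ang,tilt=0):
    """tool x down, z (jaw axis) horizontal at world angle ang"""
    x=np.array([0,0,-1.]);z=np.array([np.cos(ang),np.sin(ang),0]);y=np.cross(z,x)
    return R.from_matrix(np.c_[x,y,z]).as_euler('xyz')
def mask(s,lo,hi):
    return cv2.inRange(cv2.cvtColor(s["img"],cv2.COLOR_RGB2HSV),lo,hi)
E
python3 - <<'E'
from h import *
s=snap("top","top1")
im=cv2.resize(s["img"][140:330,130:390],None,fx=3,fy=3,interpolation=cv2.INTER_CUBIC)
cv2.imwrite("pics/top1c.png",im[:,:,::-1])
for nm,lo,hi in [("blue",(108,80,40),(125,255,255)),("turq",(80,80,40),(97,255,255)),("red",(0,150,60),(6,255,255)),("wood",(8,70,80),(22,255,255))]:
    m=mask(s,lo,hi)
    for c in cv2.findContours(m,cv2.RETR_EXTERNAL,cv2.CHAIN_APPROX_NONE)[0]:
        if cv2.contourArea(c)>40: print(nm,cv2.contourArea(c),cv2.minAreaRect(c), ray(s,cv2.minAreaRect(c)[0],0.044).round(3))
E
```

```text
blue 226.5 ((187.50164794921875, 211.21807861328125), (24.5072078704834, 12.425383567810059), 66.37062072753906) [[0.527 0.292 0.044]]
blue 138.5 ((168.46002197265625, 170.2200164794922), (19.799999237060547, 8.600000381469727), 36.86989974975586) [[0.645 0.35  0.044]]
blue 116.5 ((151.00001525878906, 157.0), (16.80000114440918, 8.800000190734863), 36.869895935058594) [[0.683 0.401 0.044]]
turq 1395.5 ((289.5, 390.5), (57.0, 73.0), 90.0) [[0.039 0.001 0.044]]
turq 434.5 ((167.7547149658203, 296.14154052734375), (53.433250427246094, 15.109660148620605), 74.05460357666016) [[0.29  0.341 0.044]]
turq 1763.0 ((255.0, 67.0), (16.0, 122.0), 90.0) [[0.951 0.106 0.044]]
red 239.0 ((451.1351623535156, 262.189208984375), (8.219949722290039, 34.19498825073242), 9.462322235107422) [[ 0.389 -0.449  0.044]]
red 87.5 ((356.80487060546875, 200.743896484375), (18.11615753173828, 5.778429985046387), 38.65980911254883) [[ 0.56  -0.188  0.044]]
red 150.5 ((545.5, 198.5), (15.0, 13.0), 0.0) [[ 0.569 -0.721  0.044]]
wood 519.0 ((195.35951232910156, 224.18316650390625), (60.818626403808594, 23.680747985839844), 71.99584197998047) [[0.491 0.269 0.044]]
wood 3429.5 ((412.4999694824219, 92.49998474121094), (76.99998474121094, 44.99999237060547), 0.0) [[ 0.876 -0.352  0.044]]
wood 385.0 ((549.4756469726562, 42.21951675415039), (14.2456693649292, 48.7003059387207), 6.34019136428833) [[ 1.029 -0.755  0.044]]
```

View pics/top1c.png

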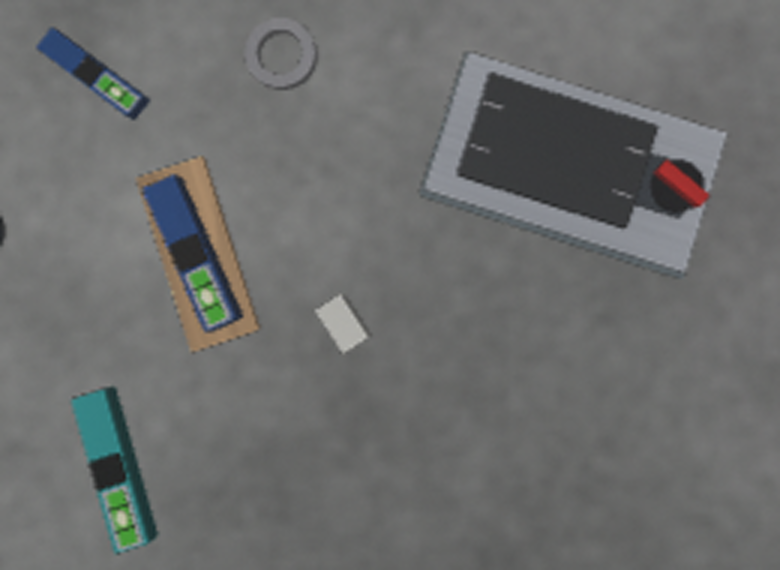

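```bash
python3 - <<'E'
from h import *
s=snap("top")
def f(u,v): return (130+u/3.,140+v/3.)
print("pad",ray(s,f(187,250),.05), "vial",ray(s,f(207,298),.046))
print("seat",ray(s,f(557,149),.074),"knob",ray(s,f(683,183),.11))
a=ray(s,f(165,180),.044)[0];b=ray(s,f(222,322),.044)[0];d=b-a;psi=np.arctan2(d[1],d[0]);print("psi",np.degrees(psi))
T=tool();print("jaw",T[:3,2],"x",T[:3,0])
p=ray(s,f(187,250),.05)[0]
for k in (0,1):
    ang=psi-np.pi/2+k*np.pi
    print(k,arm.ik([p[0],p[1],.25],down(ang)), arm.ik([.6,-.08,.25],down(ang+np.radians(51))))
E
```

```text
pad [[0.49294448 0.27620978 0.05      ]] vial [[0.44821403 0.25725994 0.046     ]]
seat [[ 0.58721163 -0.06856522  0.074     ]] knob [[ 0.5530007  -0.17735788  0.11      ]]
psi -156.84232328756778
jaw [ 3.36191616e-01  9.41793227e-01 -8.45322620e-04] x [-2.11080493e-04 -8.22217448e-04 -9.99999640e-01]
0 [-0.5641642   0.3866155  -0.00723703  1.86231038  0.00350399  0.89267892
  1.40190879] [ 0.90917157  0.91341187 -1.32804756  1.71006633  0.92527466  1.29401577
  2.24045038]
1 [-1.0145922   0.41985266  0.56519001  1.89200511 -0.28050687  0.90850883
 -1.48094245] [-0.42993078  0.51482769  0.6828024   1.79849631 -0.38728722  0.9659779
  0.1374668 ]<sys>:0: UserWarning: Gimbal lock detected. Setting third angle to zero since it is not possible to uniquely determine all angles.
```

```bash
python3 - <<'E' 2>/dev/null
from h import *
psi=np.radians(-156.8);u=np.array([np.cos(psi),np.sin(psi)])
p=np.array([.4929,.2762])-u*0.02
arm.movep([p[0],p[1],.30],down(psi-np.pi/2))
print(arm.read_time_s(),arm.read_tcp_pos(),arm.read_joints())
s=snap("wrist","w1")
print(arm.read_force())
E
```

```text
1.8667 [0.51076346 0.28520587 0.30005423] [-0.57048656  0.36078667  0.00537626  1.77075779 -0.00295611  1.00988217
  1.41318835]
[-0.40410737  0.25813804  0.59083412]
```

View pics/w1.png

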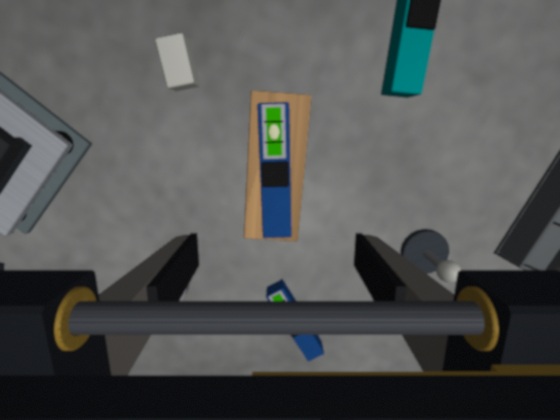

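```bash
python3 - <<'E' 2>/dev/null
from h import *
s=dict(np.load("pics/w1.npz"))
m=mask(s,(108,80,30),(125,255,255));m[:80]=0;m[245:]=0;m[:,:250]=0;m[:,310:]=0
pts=cv2.findNonZero(m);r=cv2.minAreaRect(pts);print(r)
b=cv2.boxPoints(r);w=ray(s,b,.044)[:,:2];print(w, w.mean(0),[np.linalg.norm(w[i]-w[i-1]) for i in range(4)])
c=ray(s,r[0],.044)[0];print("centre",c)
d=max([w[i]-w[i-1] for i in range(4)],key=np.linalg.norm);print(np.degrees(np.arctan2(d[1],d[0])))
t=ray(s,[[275.5,174]],.05);print("pad",t)
im=cv2.resize(s["img"][80:260,230:320],None,fx=3.2,fy=3.2,interpolation=cv2.INTER_NEAREST);cv2.imwrite("pics/w1c.png",im[:,:,::-1])
E
```

```text
((274.31402587890625, 169.75927734375), (133.07626342773438, 30.1208438873291), 88.78113555908203)
[[0.43030155 0.23080629]
 [0.41731647 0.2594016 ]
 [0.55005237 0.32154814]
 [0.56454851 0.28979488]] [0.49055472 0.27538773] [np.float64(0.14663526867050788), np.float64(0.031405479431401144), np.float64(0.14656401216182996), np.float64(0.03490569437694223)]
centre [0.4870301  0.27379267 0.044     ]
-156.27914284081328
pad [[0.49003117 0.2765039  0.05      ]]
```

View pics/w1c.png

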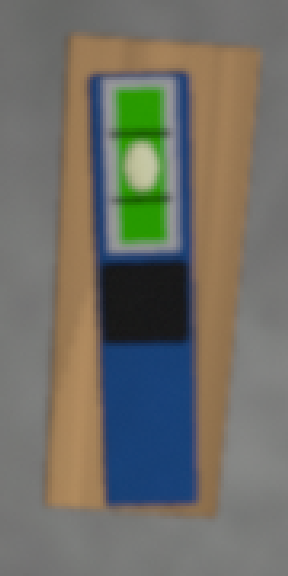

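```bash
python3 - <<'E' 2>/dev/null
from h import *
yaw=np.radians(-107.);u=np.array([np.cos(yaw),np.sin(yaw)])
p=np.array([.587,-.0686])-u*0.0
arm.movep([p[0],p[1],.34],down(yaw-np.pi/2))
print(arm.read_time_s(),arm.read_tcp_pos(),arm.read_joints())
s=snap("wrist","w2")
E
```

```text
3.275 [ 0.58710469 -0.0670691   0.33985604] [ 0.03722624  0.3319004   0.02544446  1.71524427 -0.01011937  1.09480155
  2.91232292]
```

View pics/w2.png

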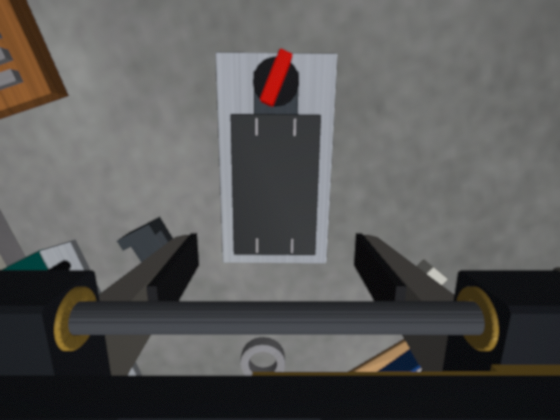

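```bash
python3 - <<'E' 2>/dev/null
from h import *
s=dict(np.load("pics/w2.npz"))
g=cv2.cvtColor(s["img"],cv2.COLOR_RGB2GRAY)
roi=np.zeros_like(g);roi[117:253,236:314]=255
m=cv2.bitwise_and(cv2.inRange(g,100,255),roi)
n,l,st,ce=cv2.connectedComponentsWithStats(m)
P=[]
for i in range(1,n):
    if st[i,4]>8:
        w=ray(s,ce[i],.074)[0];print(st[i],ce[i],w);P.append(w[:2])
P=np.array(P);print("seat",P.mean(0))
o=np.argsort([ray(s,c,0)[0][1] for c in ce[1:] ]);
q=P[np.argsort(P[:,1])];d=q[2:].mean(0)-q[:2].mean(0);print("plate y ang",np.degrees(np.arctan2(d[1],d[0])),np.linalg.norm(d))
m=mask(s,(0,150,60),(6,255,255));m[:30]=0;m[120:]=0
r=cv2.minAreaRect(cv2.findNonZero(m));print(r,ray(s,r[0],.11));b=ray(s,cv2.boxPoints(r),.11)[:,:2];print(b)
d=max([b[i]-b[i-1] for i in range(4)],key=np.linalg.norm);print("bar ang",np.degrees(np.arctan2(d[1],d[0])),np.linalg.norm(d))
c=ray(s,[[231,114],[320,114],[317,255],[233,255]],.074);print(c,c.mean(0))
im=cv2.resize(s["img"][40:270,200:350],None,fx=2.6,fy=2.6,interpolation=cv2.INTER_NEAREST);cv2.imwrite("pics/w2c.png",im[:,:,::-1])
t=snap("side","side2")
E
```

```text
[255 118   3  17  49] [256.         126.32653061] [ 0.58600872 -0.14161695  0.074     ]
[293 119   3  17  49] [294.04081633 127.        ] [ 0.54647567 -0.12883964  0.074     ]
[256 239   3  14  39] [256.92307692 245.35897436] [ 0.62733562 -0.00956277  0.074     ]
[291 239   3  14  38] [291.89473684 245.23684211] [0.58709216 0.00252078 0.074     ]
seat [ 0.58672804 -0.06937464]
plate y ang 72.72005272906976 0.1379329281705404
((275.9310607910156, 77.17241668701172), (16.71257972717285, 56.82277297973633), 21.801410675048828) [[ 0.55221578 -0.17787987  0.11      ]]
[[ 0.5750912  -0.16307537]
 [ 0.54236131 -0.20139932]
 [ 0.53011532 -0.19218284]
 [ 0.56250981 -0.15331136]]
bar ang 50.19304962060407 0.05060033653568283
[[ 0.60792418 -0.16176912  0.074     ]
 [ 0.51584269 -0.13373997  0.074     ]
 [ 0.5615118   0.02346685  0.074     ]
 [ 0.65886286 -0.00615834  0.074     ]] [ 0.58603538 -0.06955015  0.074     ]
```

View pics/w2c.png

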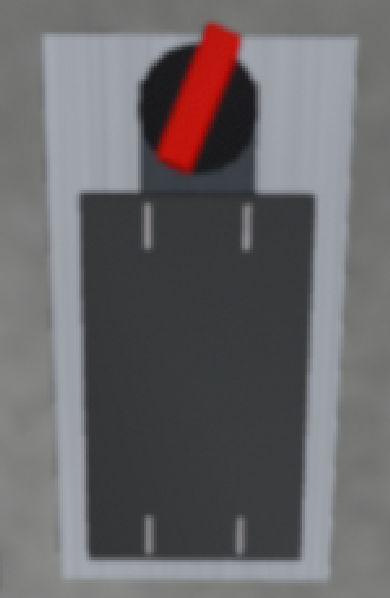

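```bash
python3 - <<'E' 2>/dev/null
from h import *
psi=np.radians(-155.3); o=down(psi+np.pi/2)
arm.movep([.4903,.2756,.18],o)
print(arm.read_time_s(),arm.read_joints())
print(arm.servo_line([.4903,.2756,.104],feed=0.1,force_limit=10),arm.read_tcp_pos())
arm.close(squeeze=22)
print(arm.read_time_s(),arm.read_gripper_width(),arm.read_force())
arm.servo_line([.4903,.2756,.20],feed=0.12)
print(arm.read_time_s(),arm.read_gripper_width(),arm.read_force(),arm.read_tcp_pos())
snap("wrist","w3");snap("side","side3")
E
```

```text
6.4833 [-1.45103853  0.9588091   1.33890989  1.9665511  -1.04954999  1.16488353
 -0.80780066]
False [0.49068297 0.27555081 0.10442972]
8.3 0.033633280911011657 [ 0.73826573 -0.86285514  0.20256034]
9.25 0.033768919253997026 [ 0.03524228 -0.27925397 -3.75737849] [0.48980891 0.27561561 0.19925941]
```

View pics/w3.png

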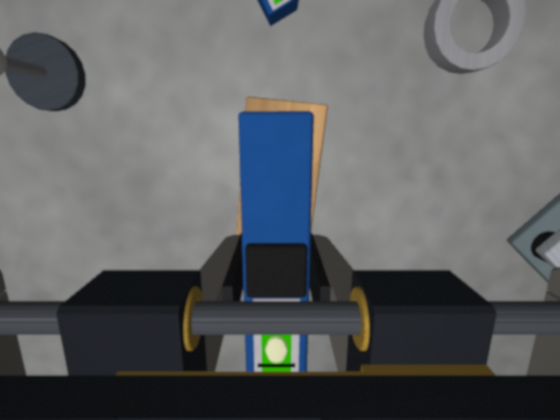

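View pics/side3.png

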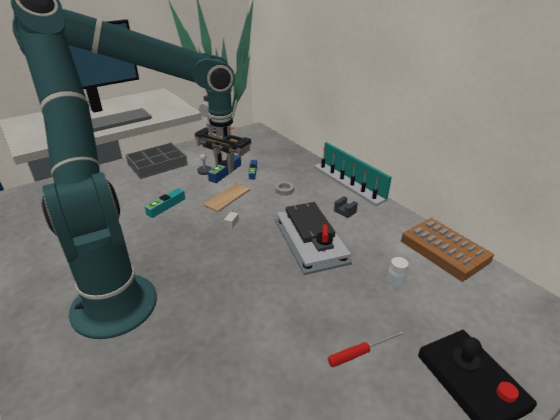

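```bash
python3 - <<'E' 2>/dev/null
from h import *
s=dict(np.load("pics/w3.npz"));T=tool();zt=T[2,3]
Ti=np.linalg.inv(T)
def tl(uv,d): 
    w=ray(s,uv,zt-d);return (np.c_[w,np.ones(len(w))]@Ti.T)[:,:3].round(4)
print(tl([[276,112.5]],.060),tl([[277,243],[276,297]],.054))
ys=np.radians(-107.28);o=down(ys+np.pi/2)
print(arm.ik([.5867,-.0694,.25],o),arm.read_joints())
s=dict(np.load("pics/w2.npz"))
E
```

```text
[[ 0.0599  0.0745 -0.0007]] [[ 0.054   0.0156 -0.0002]
 [ 0.054  -0.0126 -0.0007]]
[-0.75619126  0.72137215  1.19608777  1.85055924 -0.75361031  1.11557641
  0.42182655] [-1.46514773  0.93740003  1.36742761  1.95664828 -1.01671975  1.18893993
 -0.82535288]
```

```bash
python3 - <<'E' 2>/dev/null
from h import *
ys=np.radians(-107.28);o=down(ys+np.pi/2);p=[.5867,-.0694]
arm.servo_line([.4903,.2756,.24],feed=0.2)
arm.movep([*p,.24],o)
print(arm.read_time_s(),arm.read_tcp_pos(),arm.read_force())
arm.servo_line([*p,.178],feed=0.12)
snap("wrist","w4")
print(arm.read_tcp_pos(),arm.read_force())
print(arm.servo_line([*p,.164],feed=0.02,force_limit=3),arm.read_tcp_pos(),arm.read_force(),arm.read_time_s())
snap("wrist","w5")
E
```

```text
11.0417 [ 0.58666482 -0.06798275  0.23917603] [-0.18209871  0.82863692 -3.30934217]
[ 0.58716975 -0.06970367  0.17865948] [-1.10168377 -0.36552884 -2.7707966 ]
True [ 0.58664448 -0.06957777  0.16839994] [ 1.68270889 -0.64825897  1.70929614] 12.2667
```

View pics/w5.png

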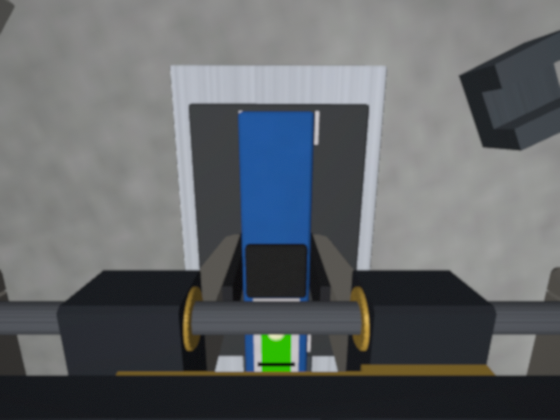

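```bash
python3 - <<'E' 2>/dev/null
from h import *
s=dict(np.load("pics/w5.npz"));T=tool();Ti=np.linalg.inv(T)
def tl(uv,z): 
    w=ray(s,uv,z);return (np.c_[w,np.ones(len(w))]@Ti.T)[:,:3].round(4)
print("lvl top edges",tl([[239.5,113],[313.5,113]],.109))
print("line r",tl([[317.3,112],[316.5,143]],.0735),"plate edges",tl([[190,104],[367.5,104],[196.,230],[363.5,230]],.0735))
im=cv2.resize(s["img"][60:300,160:400],None,fx=2.4,fy=2.4,interpolation=cv2.INTER_NEAREST);cv2.imwrite("pics/w5c.png",im[:,:,::-1])
E
```

```text
lvl top edges [[ 0.0595  0.075  -0.0172]
 [ 0.0595  0.075   0.0153]]
line r [[0.095  0.0773 0.0216]
 [0.095  0.0607 0.0217]] plate edges [[ 0.0949  0.0815 -0.0481]
 [ 0.095   0.0815  0.0489]
 [ 0.095   0.0093 -0.0494]
 [ 0.095   0.0092  0.0517]]
```

View pics/w5c.png

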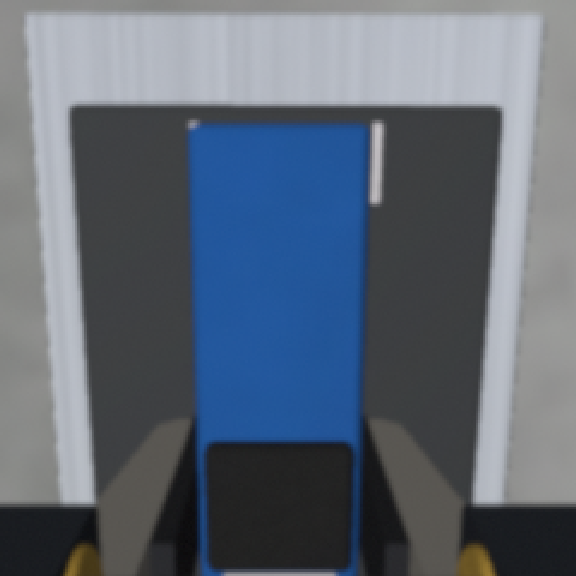

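```bash
python3 - <<'E' 2>/dev/null
from h import *
T=tool();p=np.array([.5867,-.0694])+T[:2,2]*0.0016
arm.servo_line([*p,.174],feed=0.05)
print(arm.servo_line([*p,.164],feed=0.02,force_limit=3),arm.read_tcp_pos(),arm.read_force(),arm.read_time_s())
arm.ungrasp()
print(arm.read_time_s(),arm.read_gripper_width())
arm.servo_line([*p,.26],feed=0.15)
print(arm.read_time_s(),T[:3,2])
snap("wrist","w6")
E
```

```text
True [ 0.58803542 -0.06973983  0.16811725] [-0.05792885 -0.46398761  2.53216374] 12.9583
13.9167 0.09198882036234923
14.6833 [ 9.54732602e-01 -2.97465364e-01  1.26993046e-04]
```

View pics/w6.png

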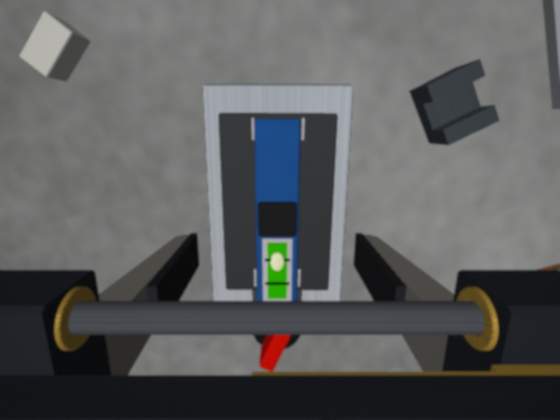

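```bash
python3 - <<'E' 2>/dev/null
from h import *
s=snap("side","side4")
im=cv2.resize(s["img"][180:280,260:370],None,fx=6,fy=6,interpolation=cv2.INTER_CUBIC)
cv2.imwrite("pics/side4c.png",im[:,:,::-1])
k=np.array([.553,-.1762])
m=mask(s,(0,150,40),(8,255,255));m[:200]=0;m[260:]=0;m[:,:300]=0;m[:,345:]=0
print(cv2.boundingRect(m))
a=np.radians(50.2);u=np.array([np.cos(a),np.sin(a)])*.025;v=np.array([-u[1],u[0]])*.28
for z in (.09,.1,.11,.12): 
    q=proj(s,[[*(k+i*u+j*v),z] for i in(-1,1) for j in (-1,1)]);print("top at",z,q.min(0).round(1),q.max(0).round(1))
for j in (1,-1):
    b=np.radians(50.2+90*j)
    for d in (0,-1.2): print(j,d,arm.ik([*k,.19],down(b+d)))
E
```

```text
(322, 224, 7, 19)
top at 0.09 [320.8 230.6] [326.1 241.9]
top at 0.1 [321.  227.8] [326.4 239.1]
top at 0.11 [321.3 225. ] [326.7 236.2]
top at 0.12 [321.5 222.2] [326.9 233.3]
1 0 [ 0.75827478  0.60138564 -0.67337485  1.83052644  0.4766572   0.87732128
  2.30457882]
1 -1.2 [-0.29355808  0.57942337  0.72524808  1.90119576 -0.50397492  0.85124016
  1.94017902]
-1 0 [-0.54860148  0.80497252  1.16204528  1.91468901 -0.87182336  1.04325091
  0.30864259]
-1 -1.2 [-0.62367953  1.00570659  1.38207164  1.91800909 -1.07410799  1.2332188
 -0.74162093]
```

View pics/side4c.png

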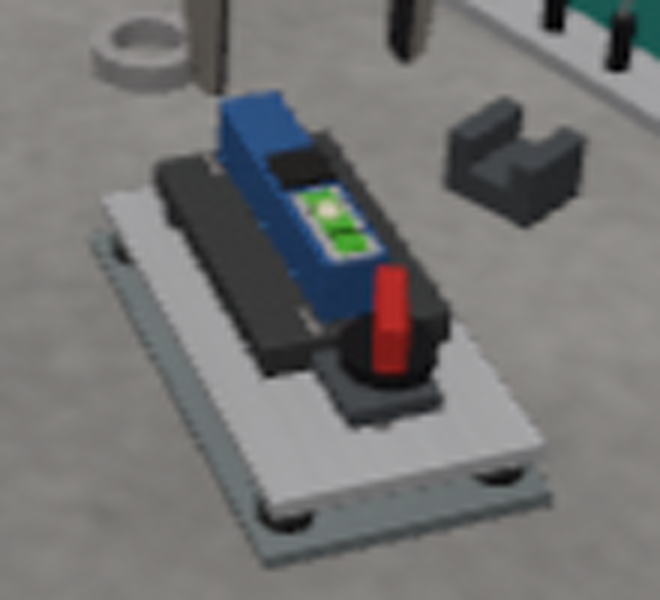

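```bash
python3 - <<'E' 2>/dev/null
from h import *
b=np.radians(-39.8);k=np.array([.5525,-.177])
arm.movep([*k,.27],down(b))
print(arm.read_time_s(),arm.read_tcp_pos(),arm.read_joints())
s=snap("wrist","w7")
m=mask(s,(0,150,50),(8,255,255))
for c in cv2.findContours(m,cv2.RETR_EXTERNAL,cv2.CHAIN_APPROX_NONE)[0]:
    if cv2.contourArea(c)>100:
        r=cv2.minAreaRect(c);q=ray(s,cv2.boxPoints(r),.113)[:,:2];d=max([q[i]-q[i-1] for i in range(4)],key=np.linalg.norm)
        print(r,ray(s,r[0],.113),np.degrees(np.arctan2(d[1],d[0])),np.linalg.norm(d))
print(arm.ik([*k,.18],down(np.radians(27))),arm.ik([*k,.18],down(np.radians(-20))))
E
```

```text
15.3083 [ 0.55196028 -0.177914    0.26950157] [-0.61307209  0.72062627  1.27660536  1.86210208 -0.75905464  1.16086167
  0.23963496]
((278.0, 212.0), (62.0, 18.0), 90.0) [[ 0.55462722 -0.1756237   0.113     ]] -129.4453494290193 0.0514541162491009
[-0.39674146  0.65984727  0.88718374  1.91286792 -0.65835727  0.88955046
  1.29786586] [-0.50068269  0.76095102  1.06930739  1.91824224 -0.81665763  0.97847366
  0.6092941 ]
```

View pics/w7.png

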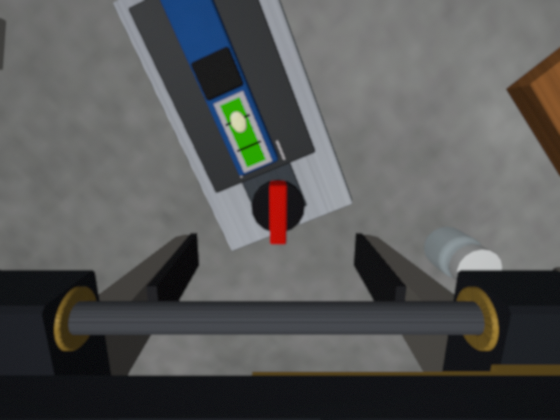

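```bash
python3 - <<'E' 2>/dev/null
from h import *
b=np.radians(-39.5);k=np.array([.554,-.1755])
arm.servo_line([*k,.20],down(b),feed=0.15)
print(arm.servo_line([*k,.180],feed=0.06,force_limit=4),arm.read_tcp_pos(),arm.read_force())
arm.close(squeeze=18)
print(arm.read_time_s(),arm.read_gripper_width(),arm.read_force(),arm.read_tcp_pos())
q=tool()[:3,3]
arm.servo_line([*k,.180],down(b-0.40),feed=0.15)
print(arm.read_time_s(),arm.read_gripper_width(),arm.read_force(),arm.read_tcp_pos(),arm.read_wrist_torque(),arm.read_joints())
snap("wrist","w8")
E
```

```text
False [ 0.55388689 -0.17557085  0.1797795 ] [ 0.28435368  0.43158864 -0.89277553]
17.6167 0.013658308661694759 [ 4.69463176 -3.33078921 -4.10257337] [ 0.5548774  -0.17613785  0.18013741]
18.1667 0.014081635247312206 [ 6.59497655 -5.55125402 -5.67741449] [ 0.55532188 -0.17661088  0.18017157] [-1.10907192 -1.10476942 -0.03728217] [-0.57154961  0.87751856  1.22083769  1.91752423 -0.95564372  1.08199909
 -0.02752381]
```

View pics/w8.png

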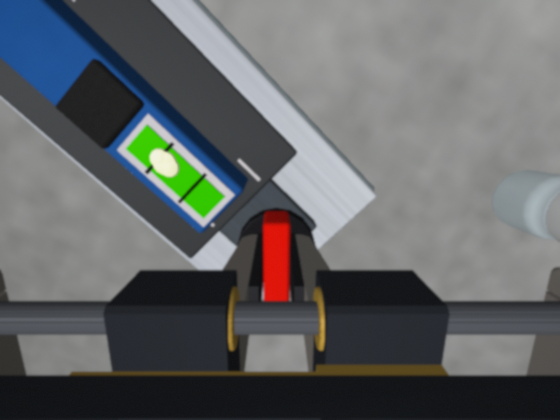

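```bash
python3 - <<'E' 2>/dev/null
from h import *
k=np.array([.5555,-.1766])
arm.ungrasp()
arm.servo_line([*k,.235],feed=0.15)
b=np.radians(50.5)-0.40
arm.movep([*k,.235],down(b))
s=snap("wrist","w9")
print(arm.read_time_s(),arm.read_tcp_pos(),arm.read_joints(),np.degrees(b))
m=mask(s,(0,150,50),(8,255,255))
for c in cv2.findContours(m,cv2.RETR_EXTERNAL,cv2.CHAIN_APPROX_NONE)[0]:
    if cv2.contourArea(c)>100:
        r=cv2.minAreaRect(c);q=ray(s,cv2.boxPoints(r),.113)[:,:2];d=max([q[i]-q[i-1] for i in range(4)],key=np.linalg.norm)
        print(r,ray(s,r[0],.113),np.degrees(np.arctan2(d[1],d[0])),np.linalg.norm(d))
E
```

```text
21.2 [ 0.55525219 -0.17656223  0.23448857] [-0.45242945  0.59799752  0.96397011  1.87578154 -0.58821128  0.98380723
  1.2543843 ] 27.58168819476707
((273.0, 227.0), (28.0, 70.0), 90.0) [[ 0.55081366 -0.17487142  0.113     ]] -152.50194127522207 0.04901482921269046
```

View pics/w9.png

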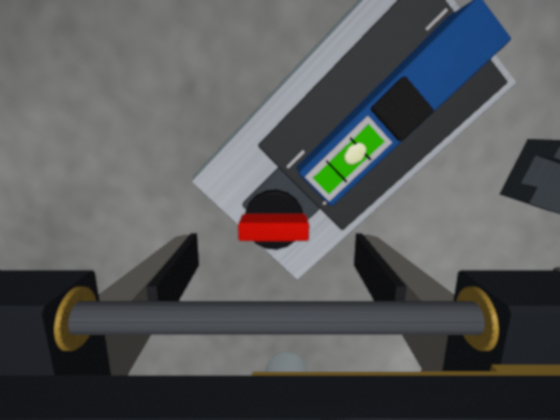

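```bash
python3 - <<'E' 2>/dev/null
from h import *
k=np.array([.5535,-.1770]);b=np.radians(50.5)-0.40
arm.servo_line([*k,.20],feed=0.15)
print(arm.servo_line([*k,.180],feed=0.06,force_limit=4),arm.read_tcp_pos(),arm.read_force())
arm.close(squeeze=20)
print(arm.read_time_s(),arm.read_gripper_width(),arm.read_force(),arm.read_tcp_pos())
snap("wrist","w10")
arm.servo_line([*k,.180],down(b-0.70),feed=0.15)
print(arm.read_time_s(),arm.read_gripper_width(),arm.read_force(),arm.read_tcp_pos(),arm.read_wrist_torque(),arm.read_joints())
arm.dwell(0.7)
s=snap("wrist","w11")
im=np.hstack([cv2.resize(cv2.imread(f"pics/{n}.png")[20:240,150:500],None,fx=1.14,fy=1.14) for n in ("w10","w11")])
cv2.imwrite("pics/w11c.png",im)
E
```

```text
False [ 0.55340225 -0.17706859  0.17979091] [ 0.76602042 -0.38436929  0.10453547]
22.775 0.04968122170175447 [-1.54229154 -0.88986128  1.80673473] [ 0.5533112  -0.17710337  0.18003865]
23.675 0.04957561431201612 [ 0.41199859 -0.7353853   1.04650195] [ 0.5539008  -0.17701435  0.18008687] [-0.17036662 -0.27412629 -0.06520277] [-0.4927084   0.75300648  1.05452705  1.91508221 -0.80472742  0.97075241
  0.72952365]
```

View pics/w11c.png

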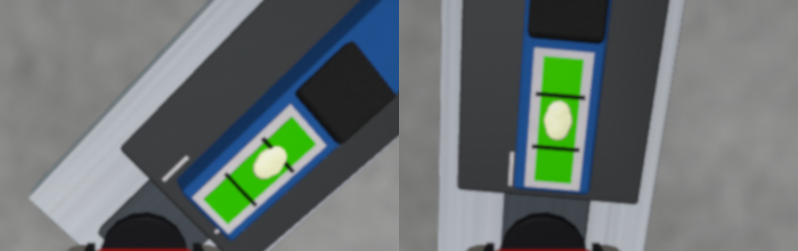

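```bash
cat >> h.py <<'E'
def bubble(s,roi,z=.112):
    """bubble offset (m) toward +away; lines/bubble found inside the green vial"""
    x0,y0,x1,y1=roi
    hsv=cv2.cvtColor(s["img"],cv2.COLOR_RGB2HSV)
    M=np.zeros(hsv.shape[:2],np.uint8);M[y0:y1,x0:x1]=255
    g=cv2.inRange(hsv,(45,120,60),(75,255,255))&M
    hull=cv2.convexHull(cv2.findNonZero(g));H=np.zeros_like(g);cv2.fillConvexPoly(H,hull,255)
    H=cv2.erode(H,np.ones((3,3)))
    bub=cv2.inRange(hsv,(0,0,140),(60,110,255))&H
    n,l,st,ce=cv2.connectedComponentsWithStats(bub);i=1+np.argmax(st[1:,4]);cb=ce[i]
    v=hsv[:,:,2];dk=((v<110)&(hsv[:,:,2]<110)).astype(np.uint8)*255&H
    n2,l2,s2,c2=cv2.connectedComponentsWithStats(dk)
    idx=[j for j in range(1,n2) if s2[j,4]>=6]
    rc=cv2.minAreaRect(hull);bx=ray(s,cv2.boxPoints(rc),z)[:,:2]
    ed=[bx[j]-bx[j-1] for j in range(4)];a=max(ed,key=np.linalg.norm);a/=np.linalg.norm(a)
    if a[1]<0:a=-a   # toward plate +y
    P=lambda c:ray(s,c,z)[0][:2]@a
    # sub-pixel lines: darkness-weighted centroid
    L=sorted([(P(np.average(np.argwhere(l2==j)[:,::-1],axis=0,weights=130.-v[l2==j])),s2[j,4]) for j in idx])
    bmid=P(cb); bp=ray(s,np.argwhere(l==i)[:,::-1],z)[:,:2]@a
    return dict(b=bmid,bmid2=(bp.min()+bp.max())/2,blen=np.ptp(bp),L=L,area=st[i,4])
E
python3 - <<'E' 2>/dev/null
from h import *
s=dict(np.load("pics/w11.npz"));r=bubble(s,(250,55,340,195));print(r)
im=cv2.resize(s["img"][40:200,240:350],None,fx=3.6,fy=3.6,interpolation=cv2.INTER_NEAREST);cv2.imwrite("pics/w11d.png",im[:,:,::-1])
E
```

```text
{'b': np.float64(0.05365216924314573), 'bmid2': np.float64(0.053596818553934125), 'blen': np.float64(0.01558588145607536), 'L': [(np.float64(0.042234434699098294), np.int32(89)), (np.float64(0.06330238677007029), np.int32(98))], 'area': np.int32(664)}
```

View pics/w11d.png

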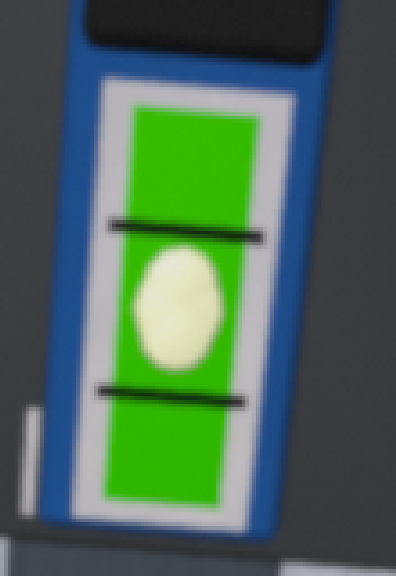

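```bash
python3 - <<'E' 2>/dev/null
from h import *
k=np.array([.5535,-.1770]);b=np.radians(50.5)-1.10-0.115
arm.servo_line([*k,.180],down(b),feed=0.1)
arm.dwell(0.8)
s=snap("wrist","w12");r=bubble(s,(230,55,350,195));print(r,(r['bmid2']-np.mean([x[0] for x in r['L']]))*1000)
arm.ungrasp();arm.dwell(0.4)
s=snap("wrist","w13");r=bubble(s,(230,55,350,195));print(r,(r['bmid2']-np.mean([x[0] for x in r['L']]))*1000)
print(arm.read_time_s(),arm.read_force())
E
```

```text
{'b': np.float64(0.0696244594488233), 'bmid2': np.float64(0.06961893110361238), 'blen': np.float64(0.015540081955298962), 'L': [(np.float64(0.05906124176644676), np.int32(90)), (np.float64(0.08015634170318726), np.int32(99))], 'area': np.int32(661)} 0.010139368795361592
{'b': np.float64(0.07488493706331498), 'bmid2': np.float64(0.07479038442935254), 'blen': np.float64(0.01551444588976221), 'L': [(np.float64(0.06433276605948349), np.int32(102)), (np.float64(0.08541036150333665), np.int32(111))], 'area': np.int32(658)} -0.08117935205753657
26.75 [-0.40892125  0.01334801  0.37141577]
```

```bash
python3 - <<'E' 2>/dev/null
from h import *
k=np.array([.5535,-.1770]);c=np.array([.5882,-.0695])
arm.servo_line([*k,.25],feed=0.2)
arm.close(squeeze=10)
arm.movep([*c,.25],down(np.radians(72.7)))
print(arm.read_time_s(),arm.read_tcp_pos(),arm.read_joints(),arm.read_gripper_width())
arm.servo_line([*c,.222],feed=0.1)
arm.dwell(0.3)
s=snap("wrist","w14");print(arm.read_force(),arm.read_tcp_pos());snap("side","side14")
E
```

```text
29.6667 [ 0.58800053 -0.07012126  0.24999473] [-0.5326068   0.52465893  0.79940169  1.83576353 -0.44929912  0.9719363
  1.72668816] 0.0008596285915538782
[-0.48408234 -0.13835041  0.64109824] [ 0.58837915 -0.06951871  0.22239263]
```

View pics/w14.png

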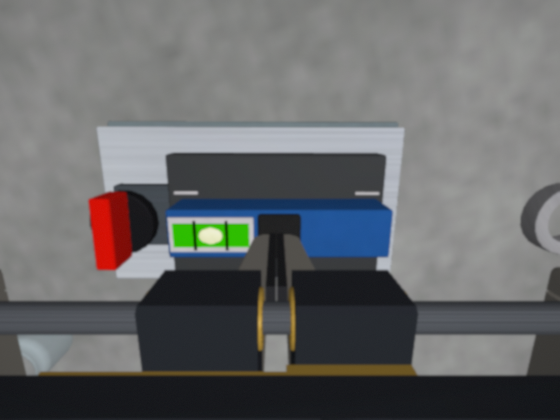

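```bash
python3 - <<'E' 2>/dev/null
from h import *
a=np.radians(72.7);c=np.array([.5882,-.0695])+.0015*np.array([np.cos(a),np.sin(a)])
arm.servo_line([*c,.214],feed=0.1);arm.dwell(0.3)
f0=np.mean([arm.read_force() for _ in range(5)],0);print("f0",f0)
z=.214
log=[]
for i in range(60):
    z-=.001
    arm.servo_line([*c,z],feed=0.02)
    f=arm.read_force()-f0;log.append((round(z,4),arm.read_tcp_pos()[2].round(5),f.round(2)))
    if f[2]>3: break
for l in log: print(*l)
print(arm.read_time_s())
E
```

```text
f0 [0.77897241 0.0757947  0.02272194]
0.213 0.21297 [-0.35 -0.4   0.92]
0.212 0.21193 [-0.87  0.01 -0.1 ]
0.211 0.21094 [0.52 0.09 0.04]
0.21 0.20992 [-0.95  0.36  1.15]
0.209 0.20893 [-1.46 -0.21  0.6 ]
0.208 0.20794 [-0.92  0.25 -0.11]
0.207 0.20693 [-0.66  0.16  0.12]
0.206 0.20592 [-0.72  0.63  0.19]
0.205 0.20491 [-1.52  0.05 -1.19]
0.204 0.20423 [-1.45  0.75  2.33]
0.203 0.20331 [-1.93  1.07  4.51]
33.8
```

```bash
python3 - <<'E' 2>/dev/null
from h import *
a=np.radians(72.7);c=np.array([.5882,-.0695])+.0015*np.array([np.cos(a),np.sin(a)])
for z in (.202,.201,.200,.1997):
    arm.servo_line([*c,z],feed=0.02);arm.dwell(0.2)
    f=np.mean([arm.read_force() for _ in range(8)],0);zt=np.mean([arm.read_tcp_pos()[2] for _ in range(8)])
    print(z,zt.round(5),f.round(2),"sinkF",((f[2]-1)/3).round(2))
    if f[2]>13.0: break
arm.dwell(0.7)
s=snap("wrist","w15");snap("side","side15");print(arm.read_time_s(),arm.read_tcp_pos())
r=bubble(s,(160,200,260,262));print(r,(r['bmid2']-np.mean([x[0] for x in r['L']]))*1000)
E
```

```text
0.202 0.20256 [-1.47  0.76  6.05] sinkF 1.68
0.201 0.20185 [-2.63  0.91  9.33] sinkF 2.78
0.2 0.20111 [-2.74  1.51 12.18] sinkF 3.73
0.1997 0.20087 [-3.78  1.51 12.61] sinkF 3.87
36.4 [ 0.5888528  -0.06821372  0.20090871]
{'b': np.float64(0.06644959735379465), 'bmid2': np.float64(0.06644331736827658), 'blen': np.float64(0.014892730100656087), 'L': [(np.float64(0.056180339878748695), np.int32(57)), (np.float64(0.07681008076872363), np.int32(52))], 'area': np.int32(375)} -0.05189295545958428
```

View pics/w15.png

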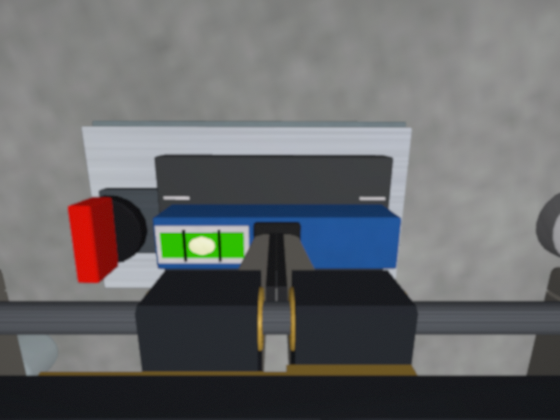

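View pics/side15.png

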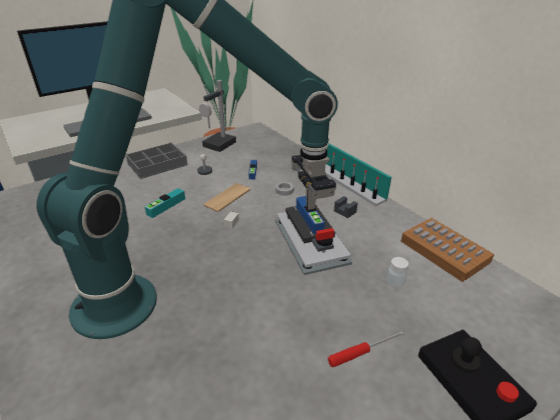

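```bash
python3 - <<'E' 2>/dev/null
from h import *
a=np.radians(72.7);c=np.array([.5882,-.0695])+.0015*np.array([np.cos(a),np.sin(a)])
arm.servo_line([*c,.1994],feed=0.02);arm.dwell(0.8)
f=np.mean([arm.read_force() for _ in range(20)],0);print(f,arm.read_tcp_pos())
s=snap("wrist","w16");r=bubble(s,(150,200,260,262));print((r['bmid2']-np.mean([x[0] for x in r['L']]))*1000,len(r['L']))
print(arm.read_time_s())
arm.close_job()
E
```

```text
[-2.36934955  0.52648922 12.05198204] [ 0.58885739 -0.06818933  0.20068249]
-0.05189149323334141 2
37.5
the job is handed in; nothing more can be done
```

I did the steps in the order asked and handed the job in at 37.5 s of the 67 s allowed. `close_job` reports no verdict.

- **Level:** I picked the large blue level off its rest with a 22 N grip. It went down on the plate about 1.6 mm off-centre, so I shifted it before letting go. The next picture showed it lying between the white marks.
- **Knob:** I turned it about 1.2 rad clockwise in two grips, plus one small correction. After I let go, the bubble was within 0.1 mm of the middle between its lines.
- **Press:** The closed fingers are holding the press pad down at about 12 N. My two sink estimates differ slightly: about 3.7 mm from the force and 3.8 mm from the height. Both are close to the half-travel of 4 mm. The bubble still read 0.05 mm from centre while pressed.

No check failed. Height at first contact is uncertain by a few tenths of a millimetre. In the last side view the other things on the table appear to be where they started, but I only judged this by eye.

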